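# Find the free swing cover and push it open

### The arm

A 6-joint arm with a two-finger parallel gripper is mounted at the origin on the work surface. World frame = base frame: x ahead of the robot, y to its left, z up, the work surface at z = 0. Lengths are in mm, angles in rad, forces in N, time in s.
With the tool pointing down it reaches from about 400 to 925 mm from the base axis. Payload 3.4 kg.
Tool frame: the origin (TCP) lies midway between the tips of the shut fingers; the grasp point (between the pads) lies 19 mm behind it (grip_point_offset is the distance from the TCP to the grasp point, in mm); z points along the fingers, y is the line along which they close (so a half turn about z gives the same grasp; the last joint's range is limited). The gripper opens to 85 mm and grips with 20 to 120 N. Pads are 22 mm wide; open, the fingers measure 114 mm over their backs; the gripper's body (76 mm by 85 mm) begins 54 mm behind the grasp point. The pads swing forward as they close: fully open they stand 13 mm farther back than shut.
Start: joints at [1.133, 0.307, 1.506, -0, 1.328, -0.073], TCP at [205.162, 537.159, 231.305] pointing down, gripper open.
Joint ranges: [-3.12, 3.12], [-1.05, 2.28], [0.14, 2.33], [-1.42, 4.57], [0.1, 2.73], [-2.68, 2.68]. Speed limits (rad/s): [2.57, 2.57, 3.14, 3.14, 3.14, 3.14].

### API

Orientations are given as a unit quaternion [w, x, y, z].
In Python, from rig import movep, move_l, goto_joints, open_gripper, close_gripper, pause, inverse_kinematics, read_state, camera, camera_info, PlanningError, sign_off, grip_point_offset gives the robot as it stands. Calls block until the motion is done:
- movep(position, orientation): joint-space move of the TCP to a pose.
- move_l(position, rate=150, attitude=None, force_limit=None): straight line of the TCP; attitude=None keeps the orientation; rate is the mean speed in mm/s. With force_limit (N) it stops when the force on the tool has changed by that much, and returns True; else False.
- goto_joints(angles): joint-space move.
- open_gripper() and close_gripper(strength=None): open the fingers fully, or close them until they stop; strength is the grip in N (None keeps the last).
- pause(seconds).
- inverse_kinematics(position, orientation): joint angles nearest the present ones, or None.
- read_state(): the state.
- camera(name): name is "scene" or "top"; returns (picture, depth): 384x512x3 uint8, red, green, blue; 384x512 float32, mm along the optical axis (not along the pixel's ray), 0 where there is no reading.
- camera_info(name): a dict with "mtx" (3x3 intrinsics, pixels), "pose" (4x4, takes a point from camera to world coordinates). Camera axes: x right, y down, z forward; pixel columns grow to the right and rows downward; lengths in mm; the calibration is good to about 2 mm. A picture is of the moment at which its call begins. camera_info takes no time and is no camera call.
A pose or a line that the arm cannot do raises PlanningError and nothing moves.
- sign_off(): hands the job in; it is judged then, once.
The state is a dict: "clock": time; "q": joint angles; "qvel": joint speeds; "tau": joint torques, N m; "tool_pos": TCP position; "tcp_rot": TCP orientation; "ft_force": force on the tool from outside, world axes, zero at the start; "torque": the same for the moment, N m; "grip_width": opening from 0.0 (shut) to 1.0 (fully open); "grasp_force": force on a finger pad.
Only numpy, scipy, OpenCV 4.12 (cv2) and the standard library are available. Lean on these libraries where they do the work, as an engineer would, in place of code of your own. Each camera call takes 0.05 s, during which the arm holds its last target. There are 200 camera calls.

### The job

Three cells of the bench's storage bank are packed full and their swing covers sit firm; one is empty and its cover rocks. Find it by pressing on the covers' brass dots with a fingertip, then push that cover open until it stands nearly upright, and leave it so. This is all fingertip work, nothing needs picking up: leave the jar, the tin and the glue bottle standing where they are.

Things in the scene. Friction and masses are not known exactly. Their poses are not given: they have to be found in the camera images.
- bank: low wooden storage bank screwed to the bench, 136 (x) x 374 (y) x 65 mm high, origin under its centre; four cells side by side along its y, 92 mm apart, walls 6 mm, floor 5 mm thick; each cell is covered by a swing cover flush with the rim. Its +x is roughly away from the robot.
- hatch1 (a joint): tilt of cover 1 (1 at the bank's +y end, 4 at its -y end), rad: 0 shut and level (start), 1.4 its stop, nearly upright. Olive plate 120 (bank x) x 83 x 5 mm, 0.1 kg. Opening, its dotted end goes down into the cell and its long far end rises; it turns no other way. The stiff pivot (0.05 N m) keeps it where it is left. Free: tips under 2 to 4 N on the dot, 45 mm of room below. Over a full cell: gives 2 mm at most.
- dot1 (a point): centre of the 16 mm brass dot on cover 1's top face, 17 mm from its robot-side end: where to press; moves with the cover; 65 mm above the bench when shut. Its x points along the cover to the far end; the pivot, along y, lies 28 mm that way and 2.5 mm under the top face.
- edge1 (a point): middle of the top edge of cover 1's far end, 75 mm beyond the pivot, 103 mm from the dot; as the cover opens it rises and moves back over the pivot.
- hatch2 (a joint): tilt of cover 2 (1 at the bank's +y end, 4 at its -y end), rad: 0 shut and level (start), 1.4 its stop, nearly upright. Olive plate 120 (bank x) x 83 x 5 mm, 0.1 kg. Opening, its dotted end goes down into the cell and its long far end rises; it turns no other way. The stiff pivot (0.05 N m) keeps it where it is left. Free: tips under 2 to 4 N on the dot, 45 mm of room below. Over a full cell: gives 2 mm at most.
- dot2 (a point): centre of the 16 mm brass dot on cover 2's top face, 17 mm from its robot-side end: where to press; moves with the cover; 65 mm above the bench when shut. Its x points along the cover to the far end; the pivot, along y, lies 28 mm that way and 2.5 mm under the top face.
- edge2 (a point): middle of the top edge of cover 2's far end, 75 mm beyond the pivot, 103 mm from the dot; as the cover opens it rises and moves back over the pivot.
- hatch3 (a joint): tilt of cover 3 (1 at the bank's +y end, 4 at its -y end), rad: 0 shut and level (start), 1.4 its stop, nearly upright. Olive plate 120 (bank x) x 83 x 5 mm, 0.1 kg. Opening, its dotted end goes down into the cell and its long far end rises; it turns no other way. The stiff pivot (0.05 N m) keeps it where it is left. Free: tips under 2 to 4 N on the dot, 45 mm of room below. Over a full cell: gives 2 mm at most.
- dot3 (a point): centre of the 16 mm brass dot on cover 3's top face, 17 mm from its robot-side end: where to press; moves with the cover; 65 mm above the bench when shut. Its x points along the cover to the far end; the pivot, along y, lies 28 mm that way and 2.5 mm under the top face.
- edge3 (a point): middle of the top edge of cover 3's far end, 75 mm beyond the pivot, 103 mm from the dot; as the cover opens it rises and moves back over the pivot.
- hatch4 (a joint): tilt of cover 4 (1 at the bank's +y end, 4 at its -y end), rad: 0 shut and level (start), 1.4 its stop, nearly upright. Olive plate 120 (bank x) x 83 x 5 mm, 0.1 kg. Opening, its dotted end goes down into the cell and its long far end rises; it turns no other way. The stiff pivot (0.05 N m) keeps it where it is left. Free: tips under 2 to 4 N on the dot, 45 mm of room below. Over a full cell: gives 2 mm at most.
- dot4 (a point): centre of the 16 mm brass dot on cover 4's top face, 17 mm from its robot-side end: where to press; moves with the cover; 65 mm above the bench when shut. Its x points along the cover to the far end; the pivot, along y, lies 28 mm that way and 2.5 mm under the top face.
- edge4 (a point): middle of the top edge of cover 4's far end, 75 mm beyond the pivot, 103 mm from the dot; as the cover opens it rises and moves back over the pivot.
- jar: bystander: glass jar with red lid, 64 mm diameter, 105 mm high, standing; origin under its centre
- tin: bystander: round tin with blue lid, 70 mm diameter, 44 mm high, standing; origin under its centre
- glue: bystander: white bottle with black cap, 38 mm diameter, 85 mm high, standing; origin under its centre

How it is judged:
By the outcome, as a careful person would: the job done as asked, in the order asked, and still so for the second after the job is handed in, with the robot touching nothing.
It also fails if it takes over 51 s, if anything falls off the work surface, if the arm or the gripper's body presses on something with over 40 N, if the wrist force passes 120 N, or if a joint passes its speed limit or range.

## Working session

There is one attempt and no reset: what is moved stays moved. The work goes in short steps, each a Python script; the robot and the scene stay as the last script left them, time stands still between calls to the robot, and variables do not carry over. Pictures are saved under pics/ and viewed, at most 10 in all, crops included, and the job is handed in when it is done.

```bash
mkdir -p pics; python3 - <<'E'
from rig import *
import cv2,numpy as np
for n in("top","scene"):
    p,d=camera(n); cv2.imwrite(f"pics/{n}0.png",p[:,:,::-1]); np.save(f"{n}0.npy",d)
    print(camera_info(n))
s=read_state(); print(s["clock"],s["tcp_rot"],s["ft_force"])
E
```

```text
{'mtx': array([[359.22443847,   0.        , 253.01967115],
       [  0.        , 359.22443847, 192.42450763],
       [  0.        ,   0.        ,   1.        ]]), 'pose': array([[-8.50562982e-03, -9.87374457e-01,  1.58175015e-01,
         4.75519203e+02],
       [-9.99906756e-01,  6.70811328e-03, -1.18945272e-02,
         2.70661909e+01],
       [ 1.06832964e-02, -1.58261437e-01, -9.87339448e-01,
         8.90472315e+02],
       [ 0.00000000e+00,  0.00000000e+00,  0.00000000e+00,
         1.00000000e+00]])}
{'mtx': array([[391.39424576,   0.        , 263.7201221 ],
       [  0.        , 391.39424576, 190.57676911],
       [  0.        ,   0.        ,   1.        ]]), 'pose': array([[-7.79992535e-01,  5.19151382e-01, -3.49418785e-01,
         9.60735378e+02],
       [ 6.25687098e-01,  6.36905735e-01, -4.50407305e-01,
         5.00799022e+02],
       [-1.12827466e-02, -5.69941161e-01, -8.21608040e-01,
         9.39734733e+02],
       [ 0.00000000e+00,  0.00000000e+00,  0.00000000e+00,
         1.00000000e+00]])}
0.1 [-2.35279681e-04  1.81378218e-01  9.83412950e-01 -9.25632307e-04] [ 0.50285666  0.86597698 -0.03051243]
```

View pics/top0.png

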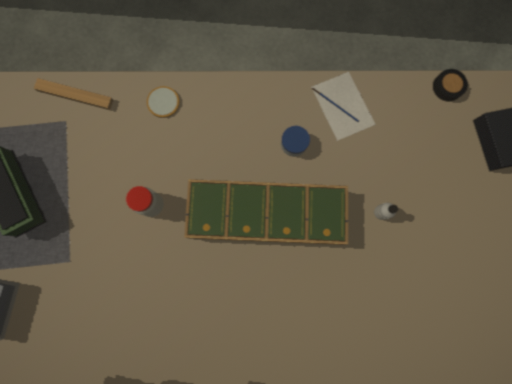

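View pics/scene0.png

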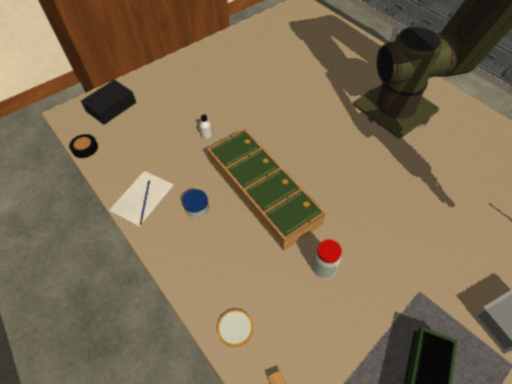

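The top view shows the bank at about cols 187–348, rows 180–243. The brass dots are near (207,228), (247,229), (287,231) and (327,233), with cover 1 at the left (+y). The jar is left at (140,199), the tin is above at (295,140), and the glue is right at (388,210).

```bash
cat > h.py <<'E'
from rig import *
import cv2,numpy as np
from scipy.spatial.transform import Rotation as Ro
def w(n,uv,z):
    c=camera_info(n); r=c["pose"][:3,:3]@np.linalg.solve(c["mtx"],[*uv,1]); o=c["pose"][:3,3]
    return o+r*(z-o[2])/r[2]
def dots(n,img,seeds,z=65):
    hsv=cv2.cvtColor(img,cv2.COLOR_BGR2HSV); out=[]
    for u,v in seeds:
        p=hsv[v-6:v+7,u-6:u+7].astype(int); m=((p[...,0]<27)&(p[...,1]>110)&(p[...,2]>90))
        yy,xx=np.nonzero(m); out.append(w(n,(u-6+xx.mean(),v-6+yy.mean()),z)); print(m.sum(),out[-1].round(1))
    return np.array(out)
def quat(tilt,yaw):
    c,s=np.cos(yaw),np.sin(yaw); X=np.array([c,s,0]); y=np.array([-s,c,0])
    z=np.sin(tilt)*X-np.cos(tilt)*np.array([0,0,1]); 
    q=Ro.from_matrix(np.c_[np.cross(y,z),y,z]).as_quat(); return q[[3,0,1,2]]
E
python3 - <<'E'
from h import *
D=dots("top",cv2.imread("pics/top0.png"),[(207,228),(247,229),(287,231),(327,233)])
v=D[0]-D[3]; print(np.linalg.norm(v)/3, np.arctan2(-v[0],v[1]))
d=np.load("top0.npy"); print(d[226:231,204:210])
# bank rim corners at z=65
for uv in [(189,180),(348,185),(347,242),(186,238)]: print(w("top",uv,65).round(0))
for uv,z in [((140,199),105),((295,140),44),((393,209),85)]: print(w("top",uv,z).round(0))
D2=dots("scene",cv2.imread("pics/scene0.png"),[(306,205),(283,181),(266,161),(248,142)])
np.save("D.npy",D)
E
```

```text
45 [528.3 125.4  65. ]
42 [523.8  33.9  65. ]
43 [519.4 -57.9  65. ]
44 [ 514.9 -150.2   65. ]
91.98927592661033 -0.04888566271745979
[[821.1389  818.59393 824.7143  823.70435 822.2303  824.9092 ]
 [822.6094    0.      822.77405 822.6214  822.8623  819.837  ]
 [821.00653 820.5934  821.406   820.44116 822.66693 822.98425]
 [822.5094  819.9348  823.946   822.0041  819.5697  821.773  ]
 [820.49365 819.6493  822.0205  821.63544 820.39044 820.44745]]
[638. 166.  65.]
[ 624. -205.   65.]
[ 492. -197.   65.]
[504. 171.  65.]
[588. 266. 105.]
[740. -87.  44.]
[ 564. -299.   85.]
41 [525.5 125.   65. ]
37 [520.7  32.3  65. ]
45 [510.8 -58.9  65. ]
41 [ 506.7 -150.7   65. ]
```

```bash
cat > probe.py <<'E'
from h import *
yaw=-0.0489; T=np.radians(20); Q=quat(T,yaw); X=np.array([np.cos(yaw),np.sin(yaw),0]); Z=np.array([0,0,1.])
D=np.load("D.npy")
E
python3 - <<'E'
from probe import *
close_gripper(20)
for i in range(4):
    t=D[i]+10.3*X            # rear corner of the tip on the dot
    t[2]=65+3.8
    up=t+Z*(60 if i==0 else 12)
    if i==0: movep(up,Q); move_l(t+Z*6,80)
    else: move_l(up,150); move_l(t+Z*6,80)
    f0=read_state()["ft_force"]
    hit=move_l(t-Z*9,30,force_limit=8)
    s=read_state(); print(i+1,hit,s["clock"],(s["tool_pos"]-t).round(1),(s["ft_force"]-f0).round(1),s["grip_width"],flush=True)
    if not hit: break
    move_l(t+Z*12,100)
E
```

```text
1 True 4.0083 [ 0.8  0.2 -2. ] [-2.7 -0.2  9.3] 0.001277267348244265
2 True 5.6917 [ 0.6  0.3 -2. ] [-4.4  0.9  9.3] 0.0020444652199042863
3 False 7.65 [-0.6  0.1 -9.4] [-0.3  0.7  0.5] -0.001212790345969298
```

```bash
python3 - <<'E'
from probe import *
P=D[2]+28*X-2.5*Z
def tcp(th,extra=0):
    d=-np.cos(th)*X-np.sin(th)*Z; n=-np.sin(th)*X+np.cos(th)*Z
    r=np.interp(np.degrees(th),[18,45,80],[18,29,27])
    return P+r*d+(2.5+11*abs(np.sin(th-T))-extra)*n
for a in [20,30,40,50,60,70,76]:
    hit=move_l(tcp(np.radians(a)),60,force_limit=20)
    s=read_state(); print(a,hit,s["clock"],(s["tool_pos"]-P).round(1),s["ft_force"].round(1),flush=True)
    if hit: break
p,d=camera("scene"); cv2.imwrite("pics/s1.png",cv2.resize(p[90:270,150:390,::-1],None,fx=3,fy=3))
E
```

```text
20 False 7.9 [-18.8   0.9  -4.2] [-0.5  0.  -0.9]
30 False 8.15 [-22.3   1.1  -7.7] [-0.4 -0.6  1.6]
40 False 8.4 [-25.8   1.5 -13.2] [0.3 0.3 1. ]
50 False 8.65 [-24.9   1.3 -17.3] [ 1.1 -0.7 -0. ]
60 False 8.9 [-22.4   1.1 -19.9] [0.4 1.4 0.6]
70 False 9.15 [-19.4   0.9 -22.3] [-0.4  0.9 -0.6]
76 False 9.4 [-17.7   0.9 -23.7] [-0.3  0.1  0.4]
```

View pics/s1.png

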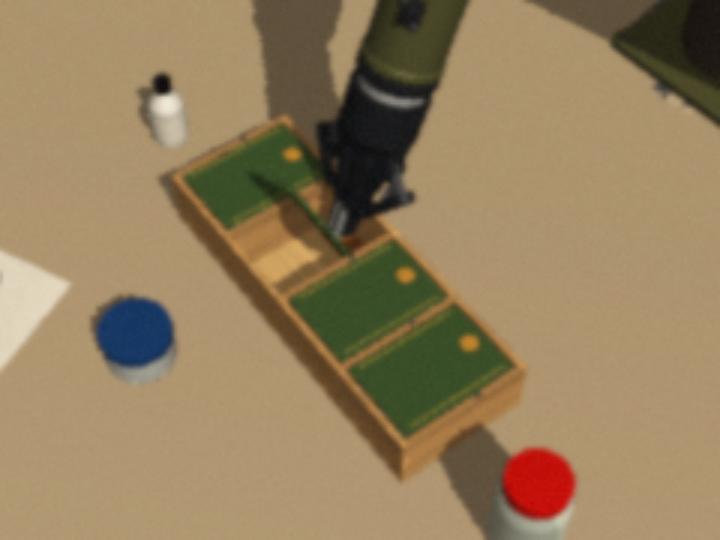

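The cover of cell 3 (crop about (310,210)) now stands steeply open with the fingertip in front of it, and the bystanders haven't moved. I'll push on to the stop, then retreat.

```bash
python3 - <<'E'
from probe import *
P=D[2]+28*X-2.5*Z
s=read_state()["tool_pos"]
hit=move_l(s+14*X-2*Z,25,force_limit=6)
st=read_state(); print(hit,(st["tool_pos"]-P).round(1),st["ft_force"].round(1))
s=st["tool_pos"]
move_l(s-8*X,60); ax=np.sin(T)*X-np.cos(T)*Z
move_l(s-8*X-60*ax,100); move_l(s-150*X-60*ax+90*Z,150)
p,d=camera("scene"); cv2.imwrite("pics/s2.png",cv2.resize(p[90:270,150:390,::-1],None,fx=3,fy=3))
# rim of the raised cover from depth
c=camera_info("scene"); v,u=np.mgrid[:384,:512]; m=d>0
pts=(np.linalg.solve(c["mtx"],np.c_[u[m],v[m],np.ones(m.sum())].T)*d[m]).T@c["pose"][:3,:3].T+c["pose"][:3,3]
q=pts-P; Y=np.cross(Z,X); q=np.c_[q@X,q@Y,q[:,2]]
k=(abs(q[:,1])<35)&(q[:,0]>-25)&(q[:,0]<60)&(q[:,2]>12)&(q[:,2]<90); q=q[k]
for z in range(15,85,10):
    b=q[abs(q[:,2]-z)<5]; print(z,len(b),np.median(b[:,0]).round(1) if len(b) else None)
print(read_state()["clock"])
E
```

```text
True [-14.1   1.1 -26. ] [-0.2 -0.  -0.2]
15 14 6.2
25 21 8.0
35 20 9.5
45 19 11.4
55 23 13.2
65 21 14.8
75 48 15.3
12.1583
```

View pics/s2.png

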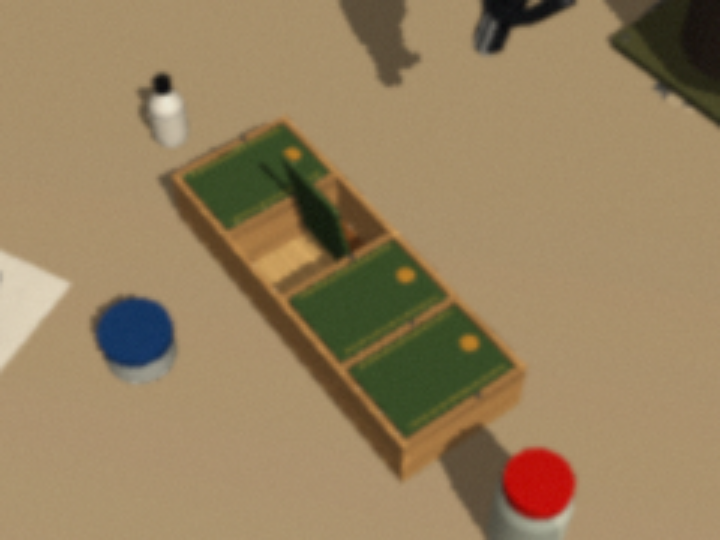

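Cover 3 (crop about (320,205)) stands upright on its own. Its slope from depth is about 80°, which is the 1.4 rad stop. The robot is clear and the bystanders are in place.

```bash
python3 -c "
from rig import *
print(sign_off())"
```

```text
the job is handed in; nothing more can be done
None
```

Cell 3 is the empty one: its cover tipped under the fingertip while 1 and 2 held firm (I didn't press 4). I pushed it open to its stop at about 80°, left it standing with the arm clear and the jar, tin and glue bottle untouched, and handed the job in at about 12 s.

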